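Spacers onto the joystick spindle

ROBOT

A 6-joint arm with a two-finger parallel gripper is mounted at the origin on the work surface. World frame = base frame: x ahead of the robot, y to its left, z up, the work surface at z = 0. Lengths are in mm, angles in degrees, forces in N, time in s.
With the tool pointing down it reaches from about 350 to 850 mm from the base axis. Payload 8.1 kg.
Tool frame: the origin (TCP) lies between the finger pads; the fingertips stand 22 mm ahead of it and the grasp point (between the pads) lies 3 mm ahead of it; z points along the fingers, y is the line along which they close (so a half turn about z gives the same grasp; the last joint's range is limited). The gripper opens to 85 mm and grips with 20 to 120 N. Pads are 22 mm wide; open, the fingers measure 114 mm over their backs; the gripper's body (76 mm by 85 mm) begins 54 mm behind the grasp point. The pads swing forward as they close: fully open they stand 13 mm farther back than shut.
Start: joints at [62.831, 7.471, 85.268, -0, 87.261, -4.893], TCP at [227.426, 555.232, 253.292] pointing down, gripper open.
Joint ranges: [-169.43, 169.43], [-51.17, 129.36], [1.28, 143.12], [-76.62, 256.62], [0, 156.53], [-152.29, 152.29]. Speed limits (degrees/s): [136.94, 136.94, 159.86, 180, 180, 180].

INTERFACE

Orientations are given as [roll, pitch, yaw] about the fixed x, y, z axes, in that order (R = Rz(yaw) Ry(pitch) Rx(roll)).
In Python, from bench import sense, snapshot, calibration, hand_in gives the robot as it stands.
- The arm moves only by the shell command python3 -m crank 'ROWS' [FORCE]. ROWS is JSON, a list of rows, each a list of 5 numbers: the shift along the tool's x, y, z in cm, then the turn about the tool's z in rad, then the finger opening in cm, from 0 to 8.54. A call has 1 to 20 rows; each row is the pose to reach, as a shift and turn from the pose commanded when the call began, along the tool's axes at that moment; what a row does not reach only later rows make up. A row lasts 1/10 s, in which the tool goes at most 50 mm and 8.59 degrees, less where a joint would pass 70% of its speed; a pose out of reach is approached as far as the arm can. A call with a gripper value outside its range is refused whole. The fingers move at their own pace and stop on an object; FORCE is the grip in N (left out, the last holds). Time passes only in rows, so rows that repeat a pose let the fingers close. It gives the time, the measured TCP pose, the force, the opening and the grip force at its end, in the units of the state.
- sense(): the state, without advancing time (a new reading comes with each control period).
- snapshot(name): name is "scene" or "top" or "wrist"; returns (picture, depth): 400x640x3 uint8, red, green, blue; 400x640 float32, mm along the optical axis (not along the pixel's ray), 0 where there is no reading.
- calibration(name): a dict with "fovy" (degrees; the focal length in pixels is half the picture's height over the tangent of half this angle, whatever the lens; pixels are square), "cx", "cy" (the principal point, pixels), "rvec" (rotation vector, rad) and "tvec" (3), from world to camera coordinates, as OpenCV has them; the wrist camera has in their place "tool_from_camera" (4x4, takes a point from camera to tool coordinates, whose origin is the TCP and whose axes are the flange's). Camera axes: x right, y down, z forward; pixel columns grow to the right and rows downward; lengths in mm; the calibration is good to about 2 mm. The wrist camera is an equidistant fisheye: a pixel r from the principal point sees the ray r / f radians off the axis. A picture is of the moment at which its call begins: read the wrist's pose just before it. calibration takes no time and is no camera call.
- hand_in(): hands the job in; it is judged then, once.
The state is a dict: "time": time; "joint_pos": joint angles; "qd": joint speeds; "joint_efforts": joint torques, N m; "tool_pos": TCP position; "tcp_rot": TCP orientation; "ft_force": force on the tool from outside, world axes, zero at the start; "wrist_torque": the same for the moment, N m; "finger_gap": finger opening in mm; "grip_force": force on a finger pad.
Only numpy, scipy, OpenCV 4.12 (cv2) and the standard library are available. Lean on these libraries where they do the work, as an engineer would, in place of code of your own. Each camera call takes 0.05 s, during which the arm holds its last target. There are 200 camera calls.

TASK

Rebuild the column of the joystick: thread the three aluminium spacer rings onto the upright spindle of the joystick base in order of size, the widest at the bottom, then the middle one, then the narrowest on top. Each must lie flat on what is below it, and everything else on the desk stays where it is.

Things in the scene. Friction and masses are not known exactly. Their poses are not given: they have to be found in the camera images.
- wide_spacer: the wide spacer: flat plain aluminium ring, 62 mm outer diameter, 12 mm thick, with a round through bore of 18 mm diameter; lies flat on the table at the start; origin on the bore's axis in the underside face, z along the axis (up); loose, about 90 g
- middle_spacer: the middle spacer: flat plain aluminium ring, 48 mm outer diameter, 14 mm thick, with a round through bore of 18 mm diameter; lies flat on the table at the start; origin on the bore's axis in the underside face, z along the axis (up); loose, about 60 g
- narrow_spacer: the narrow spacer: flat plain aluminium ring, 34 mm outer diameter, 16 mm thick, with a round through bore of 18 mm diameter; lies flat on the table at the start; origin on the bore's axis in the underside face, z along the axis (up); loose, about 30 g
- stick_base: the joystick base, fixed to the table: a black block 140 x 140 mm with a steel plate on top at 51 mm height and, in the middle, a round steel seat 72 mm across whose flat top is 58 mm above the table; from the seat rises the bare vertical steel spindle, 14 mm in diameter, 52 mm tall above the seat, its last 6 mm tapering to 6 mm in diameter. Origin under the block's centre, z up; the spindle does not move
- seat (a point): the point on the spindle's axis in the flat top of the seat, 58 mm above the table; z up along the spindle; the spindle's tip is 52 mm above this point
- grip: bystander: black joystick hand grip lying on its side, about 150 long, 44 wide, 40 high; origin under the middle of its shaft, x along its length (sizes in mm)
- controller: bystander: green plastic game controller, about 100 x 160, 45 high; origin under its centre (sizes in mm)
- espresso_cup: bystander: white ceramic cup with a handle, 62 across, 58 high; origin under its centre (sizes in mm)
- tumbler: bystander: steel tumbler, 74 across, 140 high; origin under its centre (sizes in mm)
- puck: bystander: solid black rubber hockey puck, no hole, 76 across, 25 high; origin under its centre (sizes in mm)
- mouse: bystander: grey computer mouse, 115 x 62, 31 high; origin under its centre, x along its length (sizes in mm)
Things that resemble listed ones, but are neither listed nor needed, are in the scene too. What is shaped like the stick_base but green is not meant.

How it is judged (in metres and radians):
On the way, in this order (a step that is already met when the one before it is completed fails the run):
1. the wide spacer is on the spindle, flat on the seat (z of wide_spacer in the frame of seat between -0.0025 and 0.0025 m and horizontal distance between wide_spacer and seat below 0.005 m and angle between wide_spacer's own z axis and vertical below 0.08 rad), for 0.2 s.
2. the middle spacer is on the spindle, flat on the wide one (z of middle_spacer in the frame of seat between 0.0095 and 0.0145 m and horizontal distance between middle_spacer and seat below 0.005 m and angle between middle_spacer's own z axis and vertical below 0.08 rad), for 0.2 s.
3. the narrow spacer is on the spindle, flat on the middle one (z of narrow_spacer in the frame of seat between 0.0235 and 0.0285 m and horizontal distance between narrow_spacer and seat below 0.005 m and angle between narrow_spacer's own z axis and vertical below 0.08 rad), for 0.2 s.
At the end, for the whole second after the job is handed in: All three spacers are on the spindle and at rest, lying flat (within 0.08 rad) and within 5 mm of its axis: the wide one's underside on the seat, the middle one's 12 mm and the narrow one's 26 mm above the seat, each within 2.5 mm (all of step 1 and all of step 2 and all of step 3 and linear speed of each of wide_spacer, middle_spacer, narrow_spacer below 0.02 m/s); the robot touches nothing.
It fails at once if a bystander (grip, controller, cup, tumbler, puck or mouse) is shifted by more than 30 mm (distance of any of grip, controller, espresso_cup, tumbler, puck, mouse from where it was at the start of the episode above 0.03 m).
It fails at once if the espresso cup or the tumbler is tipped over (angle between any of espresso_cup, tumbler's own z axis and vertical above 0.6 rad).
It also fails if it takes over 70 s, if anything falls off the work surface, if the arm or the gripper's body presses on something with over 40 N, if the wrist force passes 120 N, or if a joint passes its speed limit or range.

## Working session

There is one attempt and no reset: what is moved stays moved. The work goes in short steps, Python scripts to look and compute and a shell command to move; the robot and the scene stay as the last step left them, time stands still between calls to the robot, and variables do not carry over. Pictures are saved under pics/ and viewed, at most 10 in all, crops included, and the job is handed in when it is done.

```bash
mkdir -p pics; cat > h.py <<'E'
import numpy as np, cv2
from bench import sense, snapshot, calibration
from scipy.spatial.transform import Rotation as R
def cloud(name):
    """world points (HxWx3, mm), picture, depth"""
    s=sense(); img,d=snapshot(name); c=calibration(name)
    h,w=d.shape; f=h/2/np.tan(np.radians(c["fovy"])/2)
    v,u=np.mgrid[:h,:w]; x=(u-c["cx"])/f; y=(v-c["cy"])/f
    if name=="wrist":
        r=np.hypot(x,y); k=np.where(r>1e-9,np.tan(np.minimum(r,1.5))/np.maximum(r,1e-9),1); x,y=x*k,y*k
        P=np.stack([x*d,y*d,d],-1); T=np.array(c["tool_from_camera"])
        P=P@T[:3,:3].T+T[:3,3]
        P=P@R.from_euler("xyz",s["tcp_rot"],degrees=True).as_matrix().T+s["tool_pos"]
    else:
        Rm=cv2.Rodrigues(np.array(c["rvec"],float))[0]
        P=(np.stack([x*d,y*d,d],-1)-np.array(c["tvec"]).ravel())@Rm
    P[d==0]=np.nan
    return P,img,d
def save(n,img): cv2.imwrite(f"pics/{n}.png",cv2.cvtColor(img,cv2.COLOR_RGB2BGR))
E
python3 - <<'E'
from h import *
s=sense(); print(s)
P,i,d=cloud("top"); np.savez("top.npz",P=P,i=i,d=d); Q,j,e=cloud("scene"); np.savez("scene.npz",P=Q,i=j,d=e)
save("top",i); save("scene",j)
print(np.nanmin(P,(0,1)),np.nanmax(P,(0,1)))
print(calibration("wrist"))
E
```

```text
{'time': 0.0, 'joint_pos': array([ 6.28296549e+01,  7.51422689e+00,  8.53316851e+01, -1.41964076e-03,
        8.72609043e+01, -4.89613893e+00]), 'qd': array([0.11144458, 0.01757631, 0.0097512 , 0.11212363, 0.05105659,
       0.06755084]), 'joint_efforts': array([ 2.65337134e-03, -5.69370353e+01, -5.00577056e+01,  3.15279613e-05,
        1.43038880e-02, -2.56207284e-05]), 'tool_pos': array([227.2014509 , 554.75495806, 252.23052026]), 'tcp_rot': array([-1.79893452e+02, -7.70403291e-03,  1.57725856e+02]), 'ft_force': array([-0.56100978,  0.27659734,  0.20680245]), 'wrist_torque': array([ 0.02954139, -0.0341629 , -0.06170578]), 'grip_force': 0.0, 'finger_gap': 85.69411293093302}
[   23.04115239 -1419.28399702  -773.29329894] [1595.12137784 1471.01263961  652.05572907]
{'fovy': 65.70646984690485, 'cx': 320.9223776122981, 'cy': 199.13165182996786, 'tool_from_camera': array([[ 1.09316186e-03, -9.60634975e-01, -2.77811537e-01,
         7.06802597e+01],
       [ 9.99998878e-01,  1.33477216e-03, -6.80562744e-04,
         7.95799382e-01],
       [ 1.02458748e-03, -2.77810482e-01,  9.60635356e-01,
        -1.20941579e+02],
       [ 0.00000000e+00,  0.00000000e+00,  0.00000000e+00,
         1.00000000e+00]])}
```

View pics/top.png

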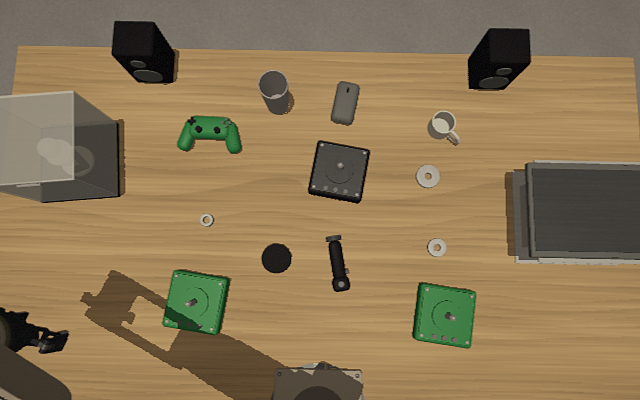

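View pics/scene.png

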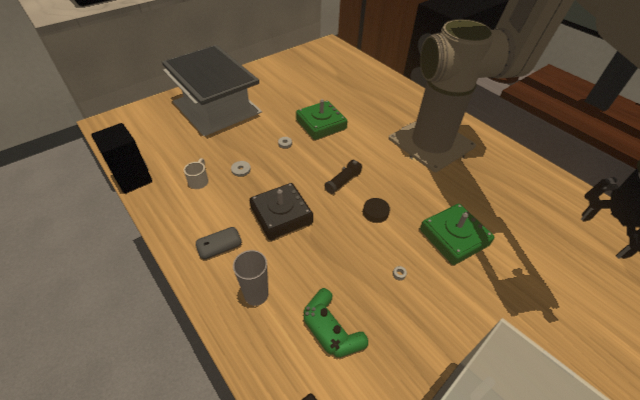

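The top view shows three rings: wide at (428,176), middle at (437,247) and narrow at (207,220). The black base is at (340,171), with its spindle tip near (340,165). Possible mix-ups are the green bases at (196,302) and (444,316), the puck at (276,258), which has no hole, and the rings with each other. I choose the black base and will tell the rings apart by measured diameter.

```bash
python3 - <<'E'
from h import *
z=np.load("top.npz"); P=z["P"]; img=z["i"]
def blob(u,v,r,lo,hi):
    q=P[v-r:v+r,u-r:u+r].reshape(-1,3); q=q[(q[:,2]>lo)&(q[:,2]<hi)]; return q
for n,u,v,r,lo,hi in [("wide",428,176,18,6,25),("mid",437,247,18,7,25),("narrow",207,220,14,8,25),("base",340,171,42,42,70),("cup",443,125,24,30,70),("mouse",345,103,30,15,45),("grip",338,265,35,15,60),("puck",276,258,22,15,40),("contr",210,132,40,15,60),("tumbler",274,92,28,100,160)]:
    q=blob(u,v,r,lo,hi); c,sz,a=cv2.minAreaRect(q[:,:2].astype(np.float32)); print(n,len(q),np.round(c),np.round(sz),round(a),"z",np.round(np.median(q[:,2]),1))
q=blob(340,165,15,75,130); print("spindle",len(q),q.mean(0).round(1),q[:,2].max())
print(calibration("top"))
crop=np.hstack([cv2.resize(img[v-30:v+30,u-30:u+30],(200,200),interpolation=cv2.INTER_NEAREST) for u,v in [(428,176),(437,247),(207,220),(340,171)]])
save("crops",crop)
E
```

```text
wide 397 [ 599. -267.] [60. 88.] 18 z 11.9
mid 247 [ 415. -299.] [51. 46.] 1 z 13.6
narrow 111 [477. 294.] [33. 37.] 71 z 15.1
base 2788 [606. -45.] [139. 139.] 80 z 51.3
cup 348 [ 730. -324.] [90. 61.] 70 z 50.0
mouse 928 [796. -59.] [ 62. 113.] 79 z 28.8
grip 813 [372. -47.] [139.  46.] 9 z 33.7
puck 707 [381. 110.] [73. 73.] 3 z 24.8
contr 1522 [702. 296.] [169.  94.] 88 z 35.5
tumbler 456 [794. 121.] [72. 73.] 47 z 127.1
spindle 41 [604.1 -44.4 100.7] 113.40002699585959
{'fovy': 45.73382209685382, 'cx': 319.0160388862502, 'cy': 200.61854706098646, 'rvec': array([ 2.16669601, -2.12029086,  0.15643415]), 'tvec': array([  -6.29388274,  526.66160892, 1165.9658477 ])}
```

View pics/crops.png

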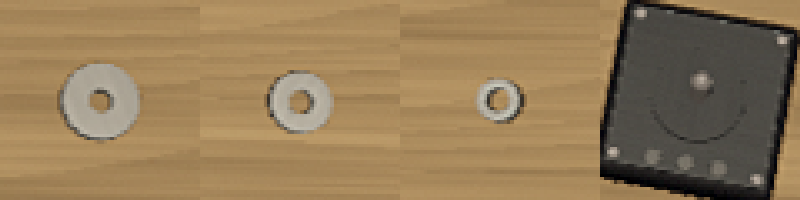

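The crops confirm the choice: three plain rings with bores, growing wide > middle > narrow by measured diameter (about 61, 48 and 34 mm), and a black base with a bare spindle. Next I go above the wide ring, keeping the yaw constant throughout.

```bash
python3 -m crank '[[-65.3,-61.8,9,0,8.5],[-65.3,-61.8,9,0,8.5],[-65.3,-61.8,9,0,8.5],[-65.3,-61.8,9,0,8.5],[-65.3,-61.8,9,0,8.5],[-65.3,-61.8,9,0,8.5],[-65.3,-61.8,9,0,8.5],[-65.3,-61.8,9,0,8.5],[-65.3,-61.8,9,0,8.5],[-65.3,-61.8,9,0,8.5],[-65.3,-61.8,9,0,8.5],[-65.3,-61.8,9,0,8.5],[-65.3,-61.8,9,0,8.5],[-65.3,-61.8,9,0,8.5],[-65.3,-61.8,9,0,8.5],[-65.3,-61.8,9,0,8.5],[-65.3,-61.8,9,0,8.5],[-65.3,-61.8,9,0,8.5],[-65.3,-61.8,9,0,8.5],[-65.3,-61.8,9,0,8.5]]'
cat >> h.py <<'E'
def tool(P,s):
    "world -> tool coordinates"
    return (P-s["tool_pos"])@R.from_euler("xyz",s["tcp_rot"],degrees=True).as_matrix()
def look(name,save_as=None):
    s=sense(); P,i,d=cloud("wrist"); np.savez(f"{name}.npz",P=P,i=i,d=d)
    if save_as: save(save_as,i)
    return s,P,i
def ring(P,s,xy,rad,lo,hi,bore=9):
    "centre of a flat ring from its top face: midpoint by circle fit of outer rim"
    m=(P[...,2]>lo)&(P[...,2]<hi)&(np.hypot(P[...,0]-xy[0],P[...,1]-xy[1])<rad+15)
    q=P[m]; c,r=cv2.minEnclosingCircle(q[:,:2].astype(np.float32))
    from scipy.optimize import minimize
    # place annulus model: points' radius must lie within [bore,rad]
    f=lambda p:(np.clip(np.hypot(*(q[:,:2]-p).T)-rad,0,8)**2).sum()+(np.clip(bore-np.hypot(*(q[:,:2]-p).T),0,8)**2).sum()
    p=minimize(f,q[:,:2].mean(0),method="Nelder-Mead").x
    return len(q),p,q[:,:2].mean(0),(c,r),np.median(q[:,2])
E
python3 - <<'E'
from h import *
s,P,i=look("w1","w1"); print(s["time"],s["tool_pos"],s["tcp_rot"],s["finger_gap"])
o=ring(P,s,(597,-265),31,7,20); print(o); print(tool(np.r_[o[1],12],s),tool(np.r_[o[2],12],s))
E
```

```text
time: 2.1
tool_pos: [596.8, -265.2, 161.4]
tcp_rot: [180.0, -0.2, 157.6]
ft_force: [0.2, 0.4, 0.1]
finger_gap: 85.0
grip_force: 0.0
2.1 [ 596.76297801 -265.20048046  161.37995349] [ 1.79973537e+02 -1.66765236e-01  1.57601896e+02] 85.01439143959543
(3143, array([ 600.93442789, -276.18288079]), array([ 599.9549032 , -275.60754416]), ((600.9561767578125, -276.2869567871094), 31.249624252319336), np.float64(12.217004874873737))
[ -8.47623241  -8.6333671  149.35194365] [ -7.35138301  -8.47467405 149.35529095]
```

View pics/w1.png

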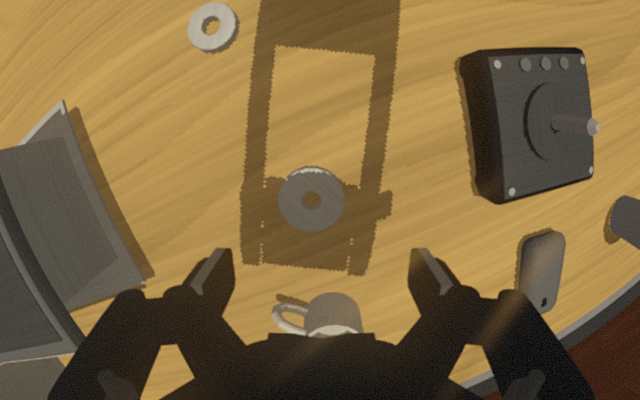

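The wide ring is at (311,200) and clear of everything around it. The cup handle is at (290,318), the base at (530,125), and the open fingertips at (222,252) and (420,252). I'll check how far ahead of the TCP the open fingertips stand.

```bash
python3 - <<'E'
from h import *
z=np.load("w1.npz"); s=sense(); T=tool(z["P"],s)
for sl in [(slice(240,300),slice(190,240)),(slice(240,300),slice(405,460))]:
    q=T[sl].reshape(-1,3); q=q[q[:,2]<60]; print(len(q),np.nanpercentile(q,[1,50,99],axis=0).round(1).tolist(), q[:,2].max())
E
```

```text
1961 [[-10.0, -55.8, -37.7], [7.4, -43.2, -11.9], [11.9, -42.3, 8.5]] 9.82095030836056
2123 [[-10.0, 41.6, -38.1], [7.7, 42.7, -13.2], [12.2, 55.3, 8.5]] 10.058957978298764
```

```bash
python3 -m crank '[[-0.85,-0.86,4,0,8.5],[-0.85,-0.86,8,0,8.5],[-0.85,-0.86,11,0,8.5],[-0.85,-0.86,13,0,8.5],[-0.85,-0.86,14.0,0,8.5],[-0.85,-0.86,14.0,0,8.5],[-0.85,-0.86,14.0,0,8.5],[-0.85,-0.86,14.0,0,6],[-0.85,-0.86,14.0,0,6],[-0.85,-0.86,14.0,0,6],[-0.85,-0.86,14.0,0,6],[-0.85,-0.86,14.0,0,6],[-0.85,-0.86,14.0,0,6],[-0.85,-0.86,14.0,0,6]]' 40
```

```text
time: 3.55
tool_pos: [603.3, -276.0, 25.8]
tcp_rot: [-180.0, 0.2, 157.7]
ft_force: [-1.8, 1.5, 7.3]
finger_gap: 60.1
grip_force: 16.3
```

```bash
python3 - <<'E'
from h import *
s,P,i=look("w2"); save("w2",i[150:400,120:520])
print(s["tool_pos"],s["ft_force"],s["wrist_torque"],s["finger_gap"],s["grip_force"])
T=tool(P,s); 
m=(P[...,2]>3)&(P[...,2]<40)&(np.hypot(P[...,0]-601,P[...,1]+276)<29)
print(np.nanpercentile(P[m],[2,50,98],axis=0)); 
for sl in [(slice(200,300),slice(190,290)),(slice(200,300),slice(350,460))]:
    q=T[sl].reshape(-1,3); k=(abs(q[:,1])>33)&(q[:,2]>0)&(q[:,2]<23)&(abs(q[:,1])<60); print(k.sum(),np.percentile(q[k],[1,50,99],axis=0).round(1).tolist())
E
```

```text
[ 603.25804971 -276.02461335   25.77208509] [-1.77539295  1.47269279  7.29093295] [0.22204162 0.34319292 0.09248621] 60.097203560018265 16.34363852441311
[[ 574.47851295 -302.98676892    8.23409264]
 [ 597.69131813 -276.37223585   12.26764259]
 [ 626.52487013 -249.83048866   24.16349788]]
157 [[6.3, -42.6, 0.1], [10.2, -36.1, 4.9], [11.6, -33.0, 13.1]]
198 [[6.4, 33.1, 0.1], [10.8, 36.7, 5.1], [11.5, 44.2, 13.5]]
```

View pics/w2.png

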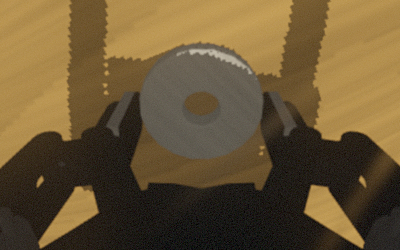

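```bash
python3 - <<'E'
from h import *
z=np.load("w2.npz"); P=z["P"]; s=sense()
o=ring(P,s,(601,-276),31,9,14.5); print(o); print(tool(np.r_[o[1],12],s))
T=tool(P,s); m=(P[...,2]>10)&(P[...,2]<16)&(np.hypot(P[...,0]-o[1][0],P[...,1]-o[1][1])<29)
q=P[m]; A=np.c_[q[:,:2]-o[1],np.ones(len(q))]; print("plane",np.linalg.lstsq(A,q[:,2],rcond=None)[0])
# finger pixels: closest to ring sides
for a,b in [(215,260),(385,430)]:
    for v in range(235,345,10):
        print(v,[T[v,u].round(0).astype(int).tolist() for u in range(a,b,9)])
E
```

```text
(10160, array([ 601.02682708, -274.30727674]), array([ 599.38739712, -273.62555447]), ((596.192626953125, -272.3639221191406), 36.8981819152832), np.float64(12.228153255144152))
[ 2.77583567  0.76421869 13.76039544]
plane [-1.03283855e-04 -1.76774543e-03  1.22629812e+01]
235 [[8, -56, 26], [9, -51, 25], [9, -46, 26], [9, -41, 25], [9, -36, 25]]
245 [[3, -56, 25], [3, -51, 24], [3, -46, 25], [3, -41, 25], [11, -32, 9]]
255 [[-4, -58, 27], [-3, -52, 25], [7, -40, 5], [11, -34, -2], [11, -29, -3]]
265 [[-9, -58, 24], [7, -41, -6], [11, -35, -12], [11, -31, -12], [7, -29, -4]]
275 [[-16, -59, 25], [7, -39, -14], [11, -33, -19], [11, -30, -19], [3, -30, -6]]
285 [[13, -37, -31], [12, -34, -29], [12, -31, -29], [8, -30, -21], [-1, -29, -8]]
295 [[12, -35, -36], [11, -33, -35], [12, -29, -36], [3, -30, -21], [-4, -29, -11]]
305 [[17, -30, -49], [17, -28, -48], [18, -25, -49], [17, -22, -48], [-8, -29, -13]]
315 [[16, -30, -52], [17, -26, -53], [17, -24, -52], [17, -21, -53], [-44, -41, 26]]
325 [[17, -28, -58], [17, -25, -58], [17, -23, -57], [17, -20, -56], [17, -18, -57]]
335 [[18, -26, -
[... 317 characters left out ...]
 4], [-3, 55, 25]]
265 [[2, 31, 5], [10, 31, -9], [11, 34, -11], [7, 41, -5], [-9, 56, 25]]
275 [[-3, 31, 4], [7, 31, -12], [11, 32, -19], [12, 36, -21], [7, 42, -14]]
285 [[-7, 31, 3], [3, 31, -14], [7, 33, -21], [12, 33, -29], [13, 36, -30]]
295 [[-11, 31, 0], [0, 31, -17], [3, 33, -22], [11, 32, -34], [12, 35, -35]]
305 [[-36, 38, 26], [-5, 31, -17], [17, 25, -47], [17, 28, -48], [17, 30, -48]]
315 [[-44, 39, 26], [17, 21, -52], [17, 24, -52], [17, 27, -52], [16, 29, -52]]
325 [[-51, 40, 25], [17, 20, -56], [17, 23, -56], [18, 25, -58], [17, 28, -58]]
335 [[16, 17, -60], [17, 20, -60], [18, 22, -62], [17, 24, -61], [18, 26, -62]]<stdin>:9: RuntimeWarning: invalid value encountered in cast
```

The pads had closed onto the ring's top edge: the tip stands only about 13 mm ahead of the TCP at this opening. The ring is still flat, so I open, go 5.5 mm lower and close again.

```bash
python3 -m crank '[[0,0,0,0,8.5],[0,0,0,0,8.5],[0,0,0,0,8.5],[0,0,0,0,8.5],[0,0,0.3,0,8.5],[0,0,0.55,0,8.5],[0,0,0.55,0,8.5],[0,0,0.55,0,8.5],[0,0,0.55,0,5.5],[0,0,0.55,0,5.5],[0,0,0.55,0,5.5],[0,0,0.55,0,5.5],[0,0,0.55,0,5.5],[0,0,0.55,0,5.5],[0,0,0.55,0,5.5],[0,0,0.55,0,5.5]]' 40
python3 - <<'E'
from h import *
s,P,i=look("w3"); o=ring(P,s,(601,-276),31,9,14.5); print(o,s["tool_pos"]); print(tool(np.r_[o[1],12],s))
E
```

```text
time: 5.2
tool_pos: [602.5, -275.7, 18.6]
tcp_rot: [-180.0, 0.1, 157.7]
ft_force: [-1.1, 0.0, 5.7]
finger_gap: 59.8
grip_force: 43.8
(11040, array([ 600.95323783, -274.27930494]), array([ 599.67722203, -273.70993355]), ((596.8334350585938, -272.39984130859375), 43.166709899902344), np.float64(12.202601229307955)) [ 602.47602566 -275.69251505   18.55510594]
[1.95226083 0.73228485 6.55270143]
```

```bash
python3 -m crank '[[0,0,0,0,5.5],[0,0,-2,0,5.5],[0,0,-5,0,5.5],[0,0,-9,0,5.5],[0,0,-13,0,5.5],[0,0,-13,0,5.5],[0,0,-13,0,5.5],[0,0,-13,0,5.5]]' 60
python3 - <<'E'
from h import *
s,P,i=look("w4"); save("w4",i[100:400,100:560]); T=tool(P,s); print(s["tool_pos"],s["tcp_rot"])
for lo,hi in [(-5,4),(4,8),(8,12),(12,20)]:
    print(lo,hi,((T[...,2]>lo)&(T[...,2]<hi)&(np.hypot(T[...,0],T[...,1])<28)).sum())
m=(T[...,2]>-2)&(T[...,2]<14)&(np.hypot(T[...,0]-1,T[...,1])<27); q=T[m]; print(np.median(q,0))
A=np.c_[q[:,:2],np.ones(len(q))]; print("plane",np.linalg.lstsq(A,q[:,2],rcond=None)[0])
E
```

```text
time: 6.05
tool_pos: [601.0, -274.7, 145.7]
tcp_rot: [180.0, -0.2, 157.7]
ft_force: [-0.1, 0.1, -1.4]
finger_gap: 58.9
grip_force: 65.1
[ 600.97442433 -274.73804154  145.65465483] [ 1.79977196e+02 -1.78310715e-01  1.57723366e+02]
-5 4 0
4 8 8577
8 12 258
12 20 188
[ 3.36720451 -0.17486907  6.62603452]
plane [-7.35320599e-03  1.10866757e-03  6.75247596e+00]
```

View pics/w4.png

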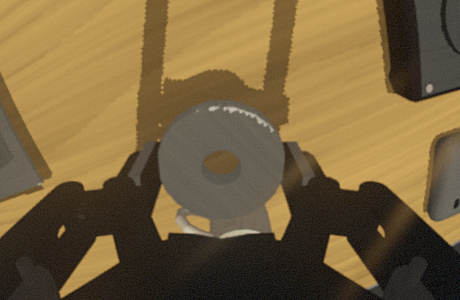

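The ring is held flat between the pads at (222,160) of the crop, with its top face 6.7 mm ahead of the TCP. Next I move beside the spindle so that the camera can see it past the ring.

```bash
python3 -m crank '[[0,0,-3,0,5.5],[0.4,5,-5.5,0,5.5],[0.4,10,-5.5,0,5.5],[0.4,15,-5.5,0,5.5],[0.4,19,-5.5,0,5.5],[0.4,21.5,-5.5,0,5.5],[0.4,21.5,-5.5,0,5.5],[0.4,21.5,-5.5,0,5.5],[0.4,21.5,-5.5,0,5.5]]'
cat >> h.py <<'E'
def held(P,s,rad,zt):
    "centre in tool xy of a held ring whose top is near tool z=zt (annulus fit to bore and rim)"
    T=tool(P,s); m=(abs(T[...,2]-zt)<2)&(np.hypot(T[...,0]-2,T[...,1])<rad+3)&(abs(T[...,1])<rad-2)
    q=T[m]; from scipy.optimize import minimize
    def f(p):
        r=np.hypot(*(q[:,:2]-p).T); return (np.clip(r-rad,0,8)**2).sum()+(np.clip(9-r,0,8)**2).sum()
    return minimize(f,[2,0],method="Nelder-Mead").x,np.median(q[:,2]),len(q)
def spindle(P,s,xy,lo=70,hi=105):
    "axis xy (world) of the 14 mm spindle, from its visible side (r=7 circle fit)"
    m=(P[...,2]>lo)&(P[...,2]<hi)&(np.hypot(P[...,0]-xy[0],P[...,1]-xy[1])<25); q=P[m]
    from scipy.optimize import least_squares
    x=least_squares(lambda p:np.hypot(*(q[:,:2]-p).T)-7,q[:,:2].mean(0)+[3,-2],loss="soft_l1").x
    r=np.hypot(*(q[:,:2]-x).T)-7
    return x,len(q),np.std(r),q[:,:2].mean(0)
E
python3 - <<'E'
from h import *
s,P,i=look("w5","w5"); print(s["tool_pos"],s["tcp_rot"])
print(held(P,s,31,6.7))
for lo,hi in [(65,85),(85,104),(65,104)]:
    o=spindle(P,s,(605,-45),lo,hi); print(o,tool(np.r_[o[0],100],s))
m=(P[...,2]>107)&(P[...,2]<114)&(np.hypot(P[...,0]-605,P[...,1]+45)<20); print("tip",m.sum(),P[m].mean(0))
z=np.load("top.npz")["P"]
m=(P[...,2]>56.5)&(P[...,2]<60)&(np.hypot(P[...,0]-605,P[...,1]+45)<50); q=P[m]; print("seat",m.sum(),cv2.minEnclosingCircle(q[:,:2].astype(np.float32)),np.median(q[:,2]))
E
```

```text
time: 7.0
tool_pos: [679.0, -75.8, 201.4]
tcp_rot: [-180.0, -0.1, 157.7]
ft_force: [-0.2, -0.4, -1.0]
finger_gap: 59.4
grip_force: 65.1
[679.02044491 -75.789101   201.35511961] [-1.79951026e+02 -1.20704381e-01  1.57677818e+02]
(array([0.46319931, 0.52170925]), np.float64(6.653636237611312), 10415)
(array([617.52283142, -46.86074899]), 3, np.float64(0.08345463830703725), array([610.98960204, -44.54160378])) [ 67.66287936   3.48962128 101.49494364]
(array([615.27132166, -43.53602503]), 14, np.float64(3.4452861455887818), array([608.65314625, -42.65519275])) [ 71.00843753   5.71004908 101.50009376]
(array([613.72585994, -39.06110568]), 17, np.float64(3.3531380984674826), array([609.06546197, -42.98808881])) [ 74.13771815   9.26264607 101.50364956]
tip 172 [605.09638165 -41.90997343 109.24331542]
seat 5135 ((604.8175048828125, -42.05728530883789), 36.27353286743164) 58.34303863983462
```

View pics/w5.png

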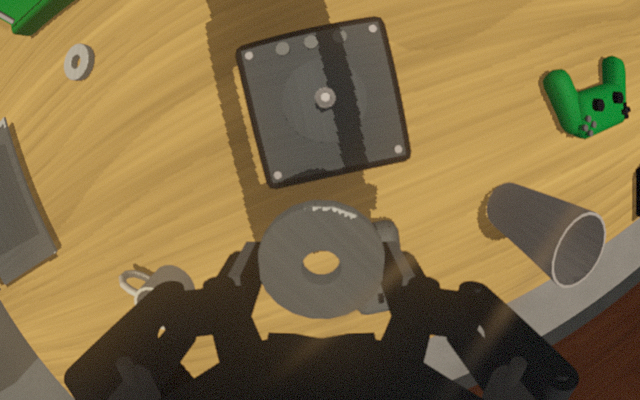

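The spindle tip at (325,97) lies concentric with the seat circle, so the axis is at (605.0,-42.0). The held ring's centre is at tool (0.5,0.5). I move over the spindle, then go down past the taper.

```bash
python3 -m crank '[[4,0.1,0,0,5.5],[8.08,0.26,0,0,5.5],[8.08,0.26,3,0,5.5],[8.08,0.26,5,0,5.5],[8.08,0.26,6.5,0,5.5],[8.08,0.26,7.2,0,5.5],[8.08,0.26,7.6,0,5.5],[8.08,0.26,8.0,0,5.5],[8.08,0.26,8.0,0,5.5]]'
python3 - <<'E'
from h import *
s,P,i=look("w6"); print(s["tool_pos"],s["ft_force"],s["wrist_torque"]); T=tool(P,s)
m=(P[...,2]>106.5)&(P[...,2]<114)&(np.hypot(T[...,0],T[...,1])<8); print(m.sum(),np.median(P[m],0),held(P,s,31,6.7))
save("w6",i[190:330,240:400])
E
```

```text
time: 7.95
tool_pos: [606.4, -42.1, 123.0]
tcp_rot: [180.0, 0.0, 157.7]
ft_force: [0.3, 0.3, -1.7]
finger_gap: 59.4
grip_force: 65.1
[606.37158065 -42.06295377 122.95423593] [ 0.3093298   0.29689298 -1.73908034] [-0.04317016  0.01003188 -0.0483404 ]
293 [604.2557744  -41.24563521 109.30694164] (array([0.4666095 , 0.54110588]), np.float64(6.621381492819211), 10389)
```

View pics/w6.png

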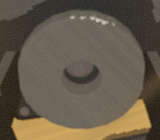

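```bash
python3 -m crank '[[0.13,-0.06,0,0,5.5],[0.13,-0.06,0.6,0,5.5],[0.13,-0.06,1.5,0,5.5],[0.13,-0.06,2.5,0,5.5],[0.13,-0.06,3.5,0,5.5],[0.13,-0.06,4.2,0,5.5],[0.13,-0.06,4.4,0,5.5],[0.13,-0.06,4.4,0,5.5],[0.13,-0.06,4.4,0,5.5]]'
```

```text
time: 8.9
tool_pos: [604.9, -42.0, 79.2]
tcp_rot: [180.0, 0.0, 157.7]
ft_force: [-0.8, -0.5, -1.1]
finger_gap: 59.1
grip_force: 65.1
```

```bash
python3 -m crank '[[0,0,0.1,0,5.5],[0,0,0.2,0,5.5],[0,0,0.2,0,5.5],[0,0,0.2,0,6.5],[0,0,0.2,0,8.5],[0,0,0.2,0,8.5],[0,0,0.2,0,8.5],[0,0,0.2,0,8.5],[0,0,-3,0,8.5],[0,0,-7,0,8.5],[0,0,-12,0,8.5],[0,0,-12,0,8.5],[0,0,-12,0,8.5]]'
python3 - <<'E'
from h import *
s,P,i=look("w7"); print(s["tool_pos"],s["tcp_rot"])
o=ring(P,s,(605,-42),31,66,74); print(o)
m=(P[...,2]>107)&(P[...,2]<114)&(np.hypot(P[...,0]-605,P[...,1]+42)<15); print("tip",m.sum(),P[m].mean(0))
# middle ring rough, relative
d=np.array([415,-299])-s["tool_pos"][:2]; M=R.from_euler("xyz",s["tcp_rot"],degrees=True).as_matrix(); print("to mid",M.T@np.r_[d,150-s["tool_pos"][2]])
E
```

```text
time: 10.2
tool_pos: [606.0, -42.1, 201.2]
tcp_rot: [179.9, 0.3, 157.7]
ft_force: [-1.0, 0.7, 0.2]
finger_gap: 84.7
grip_force: 0.0
[605.9685279  -42.12171176 201.19718424] [179.9380292    0.25323575 157.72234058]
(3455, array([605.71744092, -41.80829495]), array([602.55216659, -40.4498883 ]), ((604.3545532226562, -41.46356964111328), 31.26667022705078), np.float64(70.20181516420482))
tip 143 [604.09830851 -41.52472303 109.11483876]
to mid [  79.55831377 -310.15437673   50.51061869]
```

The wide ring lies flat on the seat: its top is at 70.2 mm and it is centred within about 1 mm. Next is the middle ring.

```bash
python3 -m crank '[[1.2,-4.8,0,0,8.5],[2.4,-9.6,0,0,8.5],[3.6,-14.4,0,0,8.5],[4.8,-19.2,1,0,8.5],[6,-24,2,0,8.5],[7.2,-28,3,0,8.5],[8,-31,4,0,8.5],[8,-31,4,0,8.5],[8,-31,4,0,8.5],[8,-31,4,0,8.5]]'
python3 - <<'E'
from h import *
s,P,i=look("m1"); print(s["tool_pos"],s["tcp_rot"])
o=ring(P,s,(415,-299),24,10,18); print(o, tool(np.r_[o[1],14],s))
E
```

```text
time: 11.25
tool_pos: [413.2, -297.5, 158.1]
tcp_rot: [179.9, -0.1, 157.8]
ft_force: [-0.7, 0.4, 0.1]
finger_gap: 84.8
grip_force: 0.0
[ 413.2325298  -297.5204815   158.05126918] [ 1.79949977e+02 -6.97992080e-02  1.57751616e+02]
(1873, array([ 415.0000953, -296.7462783]), array([ 414.29965751, -296.5587685 ]), ((414.9527587890625, -297.1031799316406), 24.253215789794922), np.float64(14.163573549418288)) [ -1.51832755   1.2600401  144.05068139]
```

```bash
python3 -m crank '[[-0.15,0.13,4,0,8.5],[-0.15,0.13,8,0,8.5],[-0.15,0.13,11,0,8.5],[-0.15,0.13,13,0,7],[-0.15,0.13,13.9,0,6],[-0.15,0.13,13.9,0,6],[-0.15,0.13,13.9,0,6],[-0.15,0.13,13.9,0,4.2],[-0.15,0.13,13.9,0,4.2],[-0.15,0.13,13.9,0,4.2],[-0.15,0.13,13.9,0,4.2],[-0.15,0.13,13.9,0,4.2],[-0.15,0.13,13.9,0,4.2],[-0.15,0.13,13.9,0,4.2]]' 50
python3 -m crank '[[0,0,-2,0,4.2],[0,0,-6,0,4.2],[0,0,-11,0,4.2],[0,0,-16,0,4.2],[0,0,-18,0,4.2],[0,0,-18,0,4.2],[0,0,-18,0,4.2]]'
python3 - <<'E'
from h import *
s,P,i=look("m2"); print(s["tool_pos"]); T=tool(P,s)
m=(T[...,2]>-6)&(T[...,2]<16)&(np.hypot(T[...,0],T[...,1])<18); q=T[m]; zt=np.median(q[:,2]); A=np.c_[q[:,:2],np.ones(len(q))]; print("plane",np.linalg.lstsq(A,q[:,2],rcond=None)[0],len(q)); print(held(P,s,24,zt))
M=R.from_euler("xyz",s["tcp_rot"],degrees=True).as_matrix(); print("to view",M.T@(np.array([679,-75.8,201])-s["tool_pos"]))
E
```

```text
time: 12.7
tool_pos: [416.2, -298.6, 21.9]
tcp_rot: [-180.0, 0.2, 157.7]
ft_force: [-0.7, 3.1, 6.4]
finger_gap: 45.9
grip_force: 50.2
time: 13.4
tool_pos: [415.3, -298.1, 200.8]
tcp_rot: [-180.0, 0.1, 157.7]
ft_force: [-0.0, -0.6, -1.4]
finger_gap: 45.8
grip_force: 51.5
[ 415.25213257 -298.07814998  200.75246955]
plane [-2.51400146e-02  4.14013251e-03  8.17299136e+00] 3238
(array([1.6      , 0.0250625]), np.float64(7.801220694097898), 5778)
to view [-1.59791658e+02  3.05674961e+02 -1.38344871e-01]
```

```bash
python3 -m crank '[[-1.2,4.6,0,0,4.2],[-2.4,9.3,0,0,4.2],[-3.6,14,0,0,4.2],[-4.8,18.6,0,0,4.2],[-6,23.3,0,0,4.2],[-7.2,28,0,0,4.2],[-7.95,30.9,0,0,4.2],[-7.95,30.9,3,0,4.2],[-7.95,30.9,5.5,0,4.2],[-7.95,30.9,5.5,0,4.2],[-7.95,30.9,5.5,0,4.2],[-7.95,30.9,5.5,0,4.2]]'
cat >> h.py <<'E'
def bore(name,rad,zt):
    s,P,i=look(name); T=tool(P,s); print(s["tool_pos"],s["ft_force"])
    m=(P[...,2]>107)&(P[...,2]<114)&(np.hypot(T[...,0],T[...,1])<14)&(T[...,2]>zt+3); print("tip tool",m.sum(),T[m].mean(0),"held",held(P,s,rad,zt))
    q=T[(abs(T[...,2]-zt)<2)&(np.hypot(T[...,0],T[...,1])<rad)]; print("plane",np.linalg.lstsq(np.c_[q[:,:2],np.ones(len(q))],q[:,2],rcond=None)[0])
    return i
E
python3 - <<'E'
from h import *
i=bore("m3",24,7.9); save("m3",cv2.resize(i[190:330,240:400],(480,420)))
E
```

```text
time: 14.65
tool_pos: [606.1, -42.4, 145.9]
tcp_rot: [180.0, 0.1, 157.7]
ft_force: [1.2, 0.8, 0.1]
finger_gap: 45.9
grip_force: 51.6
[606.09507772 -42.3913211  145.85819709] [1.19125743 0.75226603 0.05749114]
tip tool 1 [-3.78094158  0.19172662 38.84807706] held (array([1.67120815, 0.66332163]), np.float64(7.808079121730229), 5770)
plane [-4.93962968e-03 -4.62052580e-06  7.83214952e+00]
```

View pics/m3.png

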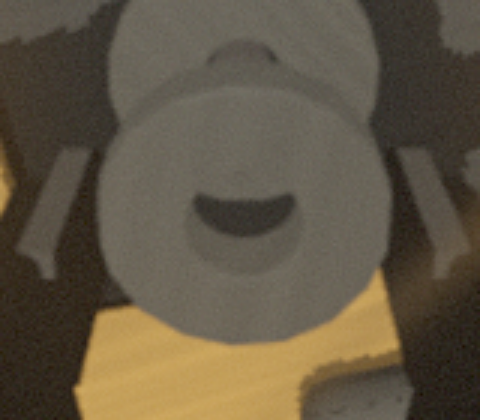

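The middle ring is held flat and is above the tip, with the spindle base visible behind it. I lower it until the tip enters the bore and check.

```bash
python3 -m crank '[[0,0,1,0,4.2],[0,0,1.6,0,4.2],[0,0,1.9,0,4.2],[0,0,1.9,0,4.2],[0,0,1.9,0,4.2]]'
python3 - <<'E'
from h import *
i=bore("m4",24,7.9)
E
```

```text
time: 15.2
tool_pos: [605.6, -42.0, 125.7]
tcp_rot: [-180.0, -0.0, 157.7]
ft_force: [-1.1, 0.2, -0.2]
finger_gap: 46.2
grip_force: 51.6
[605.57723942 -42.03130288 125.70014701] [-1.05815118  0.16201422 -0.22097163]
tip tool 544 [-1.77629772  0.15853823 15.9563036 ] held (array([1.6      , 0.0251875]), np.float64(7.827606567779969), 5780)
plane [-4.62578983e-03 -1.82026036e-03  7.82815804e+00]
```

```bash
python3 - <<'E'
from h import *
z=np.load("m4.npz"); s=sense(); T=tool(z["P"],s)
m=(abs(T[...,2]-7.83)<1.5)&(np.hypot(T[...,0]-1,T[...,1])<13); q=T[m]; c,r=cv2.minEnclosingCircle(q[:,:2].astype(np.float32))
m=(np.hypot(T[...,0]-1.5,T[...,1])<8.5)&(T[...,2]>10)&(T[...,2]<22); q=T[m]
for lo in (11,13,15,15.6,16,17,19): k=q[(q[:,2]>lo)&(q[:,2]<lo+1)]; print(lo,len(k),k.mean(0).round(2),k.min(0).round(1),k.max(0).round(1))
v,u=np.where((abs(T[...,2]-7.83)<1.5)&(np.hypot(T[...,0]-1,T[...,1])<30)); full=np.zeros(T.shape[:2],np.uint8); full[v,u]=255
cs,h=cv2.findContours(full,cv2.RETR_CCOMP,cv2.CHAIN_APPROX_NONE)
for c in cs:
    if len(c)>30: p=T[c[:,0,1],c[:,0,0]]; p=p[abs(p[:,2]-7.83)<4]; print(len(c),cv2.minEnclosingCircle(p[:,:2].astype(np.float32)))
E
```

```text
11 10 [-4.14 -3.95 11.48] [-6.9 -8.4 11.1] [ 1.4  1.2 12. ]
13 8 [-2.67 -6.62 13.61] [-6.5 -8.1 13.2] [-0.5 -2.2 13.9]
15 95 [ 0.71 -0.62 15.49] [-5.5 -8.2 15. ] [ 4.5  3.2 16. ]
15.6 88 [ 1.03 -0.46 16.05] [-5.8 -8.2 15.6] [ 5.3  3.2 16.6]
16 77 [ 1.54 -0.65 16.46] [-6.1 -8.2 16. ] [ 5.3  4.2 17. ]
17 64 [ 2.26 -0.39 17.5 ] [-6.5 -6.3 17. ] [ 6.2  4.7 18. ]
19 44 [ 1.33 -0.25 19.52] [-4.7 -6.4 19. ] [ 5.7  5.8 20. ]
399 ((6.314141750335693, 0.06797368824481964), 28.493303298950195)
131 ((1.9172694683074951, 0.45952633023262024), 10.389132499694824)
```

```bash
python3 -m crank '[[0,0,0.6,0,4.2],[0,0,1.4,0,4.2],[0,0,2.2,0,4.2],[0,0,2.9,0,4.2],[0,0,3.2,0,4.2],[0,0,3.2,0,4.2],[0,0,3.2,0,4.2]]'
```

```text
time: 15.95
tool_pos: [605.8, -42.0, 93.9]
tcp_rot: [180.0, 0.0, 157.7]
ft_force: [0.9, 0.2, -0.9]
finger_gap: 46.3
grip_force: 51.6
```

Bottom is at about 72.1 mm, 2 mm above the wide ring, with no side force. I set it down, release and lift.

```bash
python3 -m crank '[[0,0,0.1,0,4.2],[0,0,0.2,0,4.2],[0,0,0.2,0,4.2],[0,0,0.2,0,5.5],[0,0,0.2,0,8],[0,0,0.2,0,8.5],[0,0,0.2,0,8.5],[0,0,0.2,0,8.5],[0,0,-3,0,8.5],[0,0,-7,0,8.5],[0,0,-11,0,8.5],[0,0,-11,0,8.5],[0,0,-11,0,8.5]]'
python3 - <<'E'
from h import *
s,P,i=look("m5"); print(s["tool_pos"],s["tcp_rot"])
print(ring(P,s,(605,-42),24,81,87)); 
m=(P[...,2]>107)&(P[...,2]<114)&(np.hypot(P[...,0]-605,P[...,1]+42)<15); print("tip",m.sum(),P[m].mean(0))
M=R.from_euler("xyz",s["tcp_rot"],degrees=True).as_matrix(); print("to narrow",M.T@np.r_[np.array([477,294])-s["tool_pos"][:2],160-s["tool_pos"][2]])
E
```

```text
time: 17.25
tool_pos: [606.7, -42.2, 205.6]
tcp_rot: [180.0, 0.2, 157.7]
ft_force: [-0.1, 0.4, -1.4]
finger_gap: 84.9
grip_force: 0.0
[606.67503172 -42.17456331 205.59330956] [179.95311481   0.19595278 157.72455865]
(2085, array([605.76802752, -41.68053544]), array([603.25883749, -40.43802608]), ((604.5908813476562, -41.114288330078125), 24.11251449584961), np.float64(84.24475937597421))
tip 131 [604.27406339 -41.72831708 109.34748165]
to narrow [247.58234202 261.89535836  44.96116029]
```

The middle ring is flat with its top at 84.2 mm. Now the narrow ring.

```bash
python3 -m crank '[[3.2,3.4,0,0,8.5],[6.4,6.8,0,0,8.5],[9.6,10.2,0,0,8.5],[12.8,13.6,0,0,8.5],[16,17,1,0,8.5],[19.2,20.4,2,0,8.5],[22.4,23.7,3,0,8.5],[24.8,26.2,4.5,0,8.5],[24.8,26.2,4.5,0,8.5],[24.8,26.2,4.5,0,8.5],[24.8,26.2,4.5,0,8.5]]'
python3 - <<'E'
from h import *
s,P,i=look("n1"); print(s["tool_pos"],s["tcp_rot"])
o=ring(P,s,(477,294),17,12,20); print(o, tool(np.r_[o[1],16],s))
E
```

```text
time: 18.4
tool_pos: [475.5, 293.5, 158.1]
tcp_rot: [-179.9, -0.0, 157.7]
ft_force: [0.7, -0.7, 0.5]
finger_gap: 84.8
grip_force: 0.0
[475.4795502  293.54230148 158.06797141] [-1.79926175e+02 -3.24783648e-02  1.57698008e+02]
(826, array([473.36965046, 298.36805006]), array([473.04349523, 298.36230732]), ((473.4800720214844, 298.2105407714844), 17.251008987426758), np.float64(16.063020297919408)) [  3.70285472   3.84713701 142.06525412]
```

```bash
python3 -m crank '[[0.42,0.36,4,0,8.5],[0.42,0.36,8,0,8.5],[0.42,0.36,11,0,7],[0.42,0.36,13,0,5.5],[0.42,0.36,13.6,0,4.8],[0.42,0.36,13.6,0,4.8],[0.42,0.36,13.6,0,4.8],[0.42,0.36,13.6,0,2.8],[0.42,0.36,13.6,0,2.8],[0.42,0.36,13.6,0,2.8],[0.42,0.36,13.6,0,2.8],[0.42,0.36,13.6,0,2.8],[0.42,0.36,13.6,0,2.8],[0.42,0.36,13.6,0,2.8]]' 40
python3 -m crank '[[0,0,-2,0,2.8],[0,0,-6,0,2.8],[0,0,-11,0,2.8],[0,0,-16,0,2.8],[0,0,-18,0,2.8],[0,0,-18,0,2.8],[0,0,-18,0,2.8]]'
python3 - <<'E'
from h import *
s,P,i=look("n2"); print(s["tool_pos"]); T=tool(P,s)
m=(T[...,2]>-6)&(T[...,2]<16)&(np.hypot(T[...,0],T[...,1])<15)&(abs(T[...,1])<13); zt=np.median(T[m][:,2]); k=m&(abs(T[...,2]-zt)<1.5); q=T[k]; A=np.c_[q[:,:2],np.ones(len(q))]; print("top",zt,"plane",np.linalg.lstsq(A,q[:,2],rcond=None)[0],len(q)); print(held(P,s,17,zt))
M=R.from_euler("xyz",s["tcp_rot"],degrees=True).as_matrix(); print("to spindle",M.T@(np.array([604.7,-41.8,200])-s["tool_pos"]))
cs,h=cv2.findContours((k*255).astype(np.uint8),cv2.RETR_CCOMP,cv2.CHAIN_APPROX_NONE)
for c in cs:
    if len(c)>30: p=T[c[:,0,1],c[:,0,0]]; p=p[abs(p[:,2]-zt)<2]; print(len(c),cv2.minEnclosingCircle(p[:,:2].astype(np.float32)))
E
```

```text
time: 19.85
tool_pos: [474.5, 299.9, 25.1]
tcp_rot: [179.9, 0.1, 157.7]
ft_force: [-0.8, -1.6, 4.7]
finger_gap: 32.2
grip_force: 39.2
time: 20.55
tool_pos: [473.3, 299.6, 203.9]
tcp_rot: [179.9, 0.1, 157.7]
ft_force: [0.5, -0.1, -0.8]
finger_gap: 32.3
grip_force: 39.8
[473.34964223 299.6006842  203.85733942]
top 9.054612815983376 plane [-6.63896595e-03  5.10488367e-03  8.97159886e+00] 1589
(array([0.54158118, 0.65111467]), np.float64(9.047244568079158), 2330)
to spindle [-250.93609493 -266.15607352    3.77405842]
189 ((-0.0004399312019813806, -0.006940236780792475), 14.995833396911621)
113 ((0.657221257686615, 0.8399603962898254), 9.97808837890625)
```

```bash
python3 -m crank '[[-3.3,-3.5,0,0,2.8],[-6.6,-7,0,0,2.8],[-9.9,-10.5,0,0,2.8],[-13.2,-14,0,0,2.8],[-16.5,-17.5,0,0,2.8],[-19.8,-21,0,0,2.8],[-23,-24.4,0,0,2.8],[-25.15,-26.68,0,0,2.8],[-25.15,-26.68,3,0,2.8],[-25.15,-26.68,5.4,0,2.8],[-25.15,-26.68,5.4,0,2.8],[-25.15,-26.68,5.4,0,2.8]]'
```

```text
time: 21.8
tool_pos: [603.2, -42.6, 147.1]
tcp_rot: [-179.9, -0.2, 157.7]
ft_force: [-0.4, -0.7, 0.1]
finger_gap: 32.5
grip_force: 39.9
```

```bash
python3 -m crank '[[0,0,1,0,2.8],[0,0,1.6,0,2.8],[0,0,1.9,0,2.8],[0,0,1.9,0,2.8],[0,0,1.9,0,2.8]]'
python3 - <<'E'
from h import *
s=sense(); print(s["tool_pos"],s["ft_force"])
print(tool(np.array([604.7,-41.8,110]),s))
E
```

```text
time: 22.3
tool_pos: [604.7, -42.8, 130.1]
tcp_rot: [180.0, 0.0, 157.7]
ft_force: [-1.2, -0.8, -0.5]
finger_gap: 32.6
grip_force: 39.9
[604.71005009 -42.7977327  130.10970586] [-1.18708627 -0.7775633  -0.46419514]
[ 0.39574452  0.91746509 20.10963663]
```

```bash
python3 -m crank '[[0,0,0.6,0,2.8],[0,0,1.3,0,2.8],[0,0,1.8,0,2.8],[0,0,1.9,0,2.8],[0,0,1.9,0,2.8],[0,0,1.9,0,2.8]]'
```

```text
time: 22.9
tool_pos: [604.7, -42.9, 110.9]
tcp_rot: [180.0, 0.0, 157.7]
ft_force: [-0.6, 0.2, -1.0]
finger_gap: 32.5
grip_force: 39.9
```

```bash
python3 -m crank '[[0,0,0.1,0,2.8],[0,0,0.17,0,2.8],[0,0,0.17,0,2.8],[0,0,0.17,0,4],[0,0,0.17,0,6],[0,0,0.17,0,8],[0,0,0.17,0,8.5],[0,0,0.17,0,8.5],[0,0,-2,0,8.5],[0,0,-6,0,8.5],[0,0,-10,0,8.5],[0,0,-10,0,8.5],[0,0,-10,0,8.5]]'
python3 - <<'E'
from h import *
s,P,i=look("n5"); print(s["tool_pos"],s["ft_force"])
for r,lo,hi in [(17,97,103),(24,81,87),(31,67,73)]: o=ring(P,s,(605,-42),r,lo,hi); print(o[0],o[1],o[3],o[4])
save("n5",i[60:320,180:460])
E
```

```text
time: 24.2
tool_pos: [605.6, -43.0, 212.6]
tcp_rot: [180.0, 0.2, 157.7]
ft_force: [0.0, 0.5, -0.5]
finger_gap: 85.1
grip_force: 0.0
[605.55470411 -43.01129558 212.59927884] [ 0.01199016  0.50667657 -0.49134744]
988 [605.53830408 -42.44515033] ((604.3648681640625, -42.19429016113281), 16.92186737060547) 100.13182573381846
995 [604.26189652 -40.51000076] ((604.8820190429688, -41.17666244506836), 24.223203659057617) 84.1708928305082
1188 [604.4770638  -41.21034384] ((604.4667358398438, -41.244667053222656), 31.16763687133789) 70.18651054413426
```

View pics/n5.png

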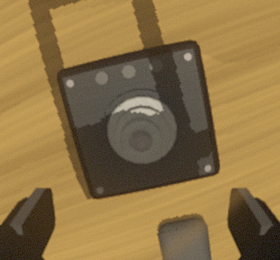

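The three rings sit stacked around the spindle at (141,137) of the crop, with tops at 70.2, 84.2 and 100.1 mm as required. The gripper is clear of everything.

```bash
python3 -c "
from bench import hand_in; print(hand_in())"
```

```text
the job is handed in; nothing more can be done
None
```

All three spacers are on the black base's spindle in order (wide, middle, narrow), lying flat and within about 2 mm of its axis by the wrist camera; the robot is clear of everything and the job is handed in at about 24 s, with no verdict returned.

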